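# Brace the breakfast jar in its holder and take off its tight cap

### The arm

A 6-joint arm with a two-finger parallel gripper is mounted at the origin on the work surface. World frame = base frame: x ahead of the robot, y to its left, z up, the work surface at z = 0. Lengths are in mm, angles in rad, forces in N, time in s.
With the tool pointing down it reaches from about 275 to 1000 mm from the base axis. Payload 8.4 kg.
Tool frame: the origin (TCP) lies midway between the tips of the shut fingers; the grasp point (between the pads) lies r.grip_point_offset behind it (r.grip_point_offset is the distance from the TCP to the grasp point, in mm); z points along the fingers, y is the direction in which the jaws open and shut (so a half turn about z gives the same grasp; the last joint's range is limited). The gripper opens to 85 mm and grips with 20 to 120 N. Pads are 22 mm wide; open, the fingers measure 114 mm over their backs; the gripper's body (76 mm by 85 mm) begins 54 mm behind the grasp point. The pads swing forward as they close: fully open they stand 13 mm farther back than shut.
Start: joints at [1.276, 0.353, 1.633, -0, 1.155, -0.002], TCP at [180.395, 598.403, 231.281] pointing down, gripper open.
Joint ranges: [-2.63, 2.63], [-0.92, 2.1], [0.06, 2.66], [-1.3, 4.44], [0, 2.69], [-3.02, 3.02]. Speed limits (rad/s): [2.22, 2.22, 2.79, 3.14, 3.14, 3.14].

### API

Orientations are given as [roll, pitch, yaw] about the fixed x, y, z axes, in that order (R = Rz(yaw) Ry(pitch) Rx(roll)).
In Python, from rig import r gives the robot as it stands.
- The arm moves only by the tool move_arm, never from a script. Its argument "targets" is one flat list of numbers, 5 for each row, row after row: the gripper's target within -1 to 1 (fully open at 1, half-way at 0, shut at -1), then the shift along the tool's x, y, z in cm, then the turn about the tool's z in degrees. In form: [gripper, tx, ty, tz, turn, gripper, tx, ty, tz, turn, ...]. A call has 1 to 10 rows; each row is the pose to reach, as a shift and turn from the pose commanded when the call began, along the tool's axes at that moment; what a row does not reach only later rows make up. A row lasts 1/10 s, in which the tool goes at most 50 mm and 8.59 degrees, less where a joint would pass 70% of its speed; a pose out of reach is approached as far as the arm can. A call with a gripper value outside its range is refused whole. The fingers move at their own pace and stop on an object; "squeeze" is the grip in N (left out, the last holds). Time passes only in rows, so rows that repeat a pose let the fingers close. It gives the time, the measured TCP pose, the force and the opening at its end, in the units of the state.
- r.sense(): the state, without advancing time (a new reading comes with each control period).
- r.grab_frame(name): name is "scene" or "top" or "wrist"; returns a dict with "img" (384x512x3 uint8, blue, green, red), "K" (3x3 intrinsics, pixels), "world_to_cam" (4x4, takes a point from world to camera coordinates). Camera axes: x right, y down, z forward; pixel columns grow to the right and rows downward; lengths in mm; the calibration is good to about 2 mm. A picture is of the moment at which its call begins. There is no depth.
- r.sign_off(): hands the job in, once; it reports no verdict.
Trained networks look in a picture, given as the dict that the camera call returned (one of the last four; its "shot" number tells which), for a name from the list of things; names that differ only in an ending like _2 or _b are one class to them, and where a whole thing is asked for, a point or a joint stands for the part that bears it (a point fixed in the world has none). Each returns a list of dicts, best first, with "conf" (0 to 1); they miss things now and then, are a little off and sometimes report something else, mostly with a low value. They report only what shows in the picture. A call takes as long as a camera call. They do not tell look-alikes from the thing itself.
- r.outline_of(picture, thing): "region" (384x512 bool, what is visible of it).
- r.mark_of(picture, thing): "position" ([x, y, z] in mm, in world coordinates, good to about 4 mm: a listed point, or the origin of a listed thing).
The state is a dict: "clock": time; "qpos": joint angles; "qvel": joint speeds; "joint_efforts": joint torques, N m; "eef_pos": TCP position; "tcp_rot": TCP orientation; "contact_force": force on the tool from outside, world axes, zero at the start; "wrist_torque": the same for the moment, N m; "opening": opening from 0.0 (shut) to 1.0 (fully open).
Only numpy, scipy, OpenCV 4.12 (cv2) and the standard library are available. Lean on these libraries where they do the work, as an engineer would, in place of code of your own. Each camera call takes 0.05 s, during which the arm holds its last target.

### The job

On the breakfast buffet, gently lower the hinged metal keeper frame of the wooden jar holder until it is fully closed around the jar, then unscrew the jar's tight cap (anticlockwise from above) and, as soon as it comes free, lift it straight up. Finish while still holding the cap in the gripper, level, two to three centimetres clear above the jar's mouth, with the jar still fully down in its holder and the keeper closed; do not put the cap down or let it go. Leave the drinking glass, the pepper mill and the creamer where they stand.

Things in the scene. Friction and masses are not known exactly. Their poses are not given: they have to be found in the camera images.
- holder: Wooden jar holder fixed to the table: open square box 105 x 105 mm outside, 70.5 mm tall, walls and floor 7 mm, well 91 x 91 mm. Origin: centre of its underside, on the table; z up. The keeper's hinge runs along y on its +x side (away from the robot, give or take its yaw), at (56, 0, 70.5) mm in this frame.
- keeper (a joint): Angle (rad) of the keeper, a flat aluminium frame hinged on the holder: 0 = closed, level on the holder's rim, the jar's neck and cap standing up through its opening; positive = raised, at most 1.5, starts 0.9 to 1.35. Raised, it slopes up from the hinge towards the holder's -x side. Stiff by friction (about 0.25 N m): it stays where it is left; 2 to 5 N on its free edge lower it.
- keeper_hinge (a point): Middle of the keeper's hinge axis (along the holder's y), level with the closed frame's underside. Frame: 6 mm thick, 105 mm wide, reaching from 4 to 122 mm from this axis; its opening, 73 mm wide, from 20 to 104 mm. Closed, its top is 76.5 mm above the table and it overlaps the jar's shoulder. No latch: pulling the jar up lifts it open again.
- keeper_lip (a point): Middle of the upper (outer) face of the keeper's free edge bar (18 mm wide, 105 mm long), 113 mm from the hinge; moves with the keeper. Push here from the outer side to close it.
- jar: White ceramic jar, 0.35 to 0.7 kg, loose in the holder's well (1.5 mm play each side; its square shape keeps it from turning): body 88 x 88 mm, 62 mm tall, round neck 40 mm wide up to the mouth at 84 mm. Origin: centre of its underside, 7 mm above the table; z up. A sprung rubber seal in the mouth (top at 88 mm) presses the cap up with 12 N and rises 5 mm when the cap is off.
- cap: Round steel twist cap, 60 mm in diameter, 38 mm tall, 90 g; upper 20 mm a solid plain disc, lower 18 mm a ribbed skirt with three lugs inside. Origin: centre of its lower rim; z up along its axis. Screwed on, its rim is 70 mm above the jar's underside, 77 mm above the table.
- cap_top (a point): Centre of the cap's top, 115 mm above the table when screwed on. Turning takes up to 0.5 N m, without rise. From its start the cap is free after 45 to 56 degrees anticlockwise seen from above (the jar may turn 3 degrees with it) and meets a stop at 82 to 95; in between, best at about 70, it lifts straight off; do not turn it back in the first 10 mm.
- tumbler: Clear drinking glass, 64 mm in diameter, 95 mm tall; origin at the centre of its underside. To be left alone.
- mill: Dark wooden pepper mill, 56 mm in diameter, 118 mm tall; origin at the centre of its underside. To be left alone.
- creamer: Small steel milk jug, 68 mm in diameter, 75 mm tall, with a side handle; origin at the centre of its underside. To be left alone.
Mind the look-alikes: they are no part of the job. What is shaped like the jar but yellow is not meant. What is shaped like the cap but pink is not meant.

How it is judged (in metres and radians):
On the way, in this order (a step that is already met when the one before it is completed fails the run):
1. the keeper is closed over the jar, its cap still screwed on (value of joint keeper below 0.07 rad and z of cap in the frame of jar below 0.078 m), for 0.2 s.
2. the cap is unscrewed and lifted off the neck's lugs, the keeper closed (value of joint keeper below 0.07 rad and z of cap in the frame of jar above 0.084 m), for 0.1 s.
At the end, for the whole second after the job is handed in: The gripper holds the cap, at rest and touching nothing else, within 0.2 rad of level, its rim 11 to 46 mm above the jar's mouth, axes within 20 mm; the keeper is closed (under 0.07 rad); the jar is upright (0.06 rad) and down in its well (within 3 mm) (value of joint keeper below 0.07 rad and z of cap in the frame of jar between 0.095 and 0.13 m and horizontal distance between cap and jar below 0.02 m and angle between cap's own z axis and vertical below 0.2 rad and contact force between the fingers and cap above 1 N and contact force between cap and jar below 0.1 N and contact force between cap and holder below 0.1 N and linear speed of cap below 0.03 m/s and z of jar in the frame of holder below 0.01 m and angle between jar's own z axis and vertical below 0.06 rad); the arm keeps its last pose, push and grip.
It fails at once if the keeper is slammed (faster than 4 rad/s) (velocity of joint keeper below -4 rad/s).
It fails at once if the drinking glass is shifted more than 20 mm or knocked over (distance of tumbler from where it was at the start of the episode above 0.02 m or angle between tumbler's own z axis and vertical above 0.4 rad).
It fails at once if the pepper mill is shifted more than 20 mm or knocked over (distance of mill from where it was at the start of the episode above 0.02 m or angle between mill's own z axis and vertical above 0.4 rad).
It fails at once if the creamer is shifted more than 20 mm or knocked over (distance of creamer from where it was at the start of the episode above 0.02 m or angle between creamer's own z axis and vertical above 0.4 rad).
It also fails if it takes over 58 s, if anything falls off the work surface, if the arm or the gripper's body presses on something with over 40 N, if the wrist force passes 120 N, or if a joint passes its speed limit or range.

## Working session

There is one attempt and no reset: what is moved stays moved. The work goes in short steps, Python scripts to look and compute and a tool call to move; the robot and the scene stay as the last step left them, time stands still between calls to the robot, and variables do not carry over. Pictures are saved under pics/ and viewed, and the job is handed in when it is done.

Besides the shell and the picture viewer there is one more tool, called as name(argument=value, ...) on one line, values as JSON. move_arm: Moves the arm, as the interface text tells. Its arguments: {"type":"object","properties":{"targets":{"type":"array","items":{"type":"number"}},"squeeze":{"type":"number"}},"required":["targets"]}

```bash
ls; mkdir -p pics; python3 - <<'E'
from rig import r
import cv2
print(r.sense(), r.grip_point_offset)
for n in ["scene","top"]:
    p=r.grab_frame(n); cv2.imwrite(f"pics/{n}0.png",p["img"])
    for t in ["holder","keeper_hinge","keeper_lip","jar","cap","cap_top","tumbler","mill","creamer"]:
        print(n,t,[(round(d["conf"],2),[round(float(v)) for v in d["position"]]) for d in r.mark_of(p,t)])
    print(p["K"],p["world_to_cam"])
E
```

```text
pics
{'clock': 0.0, 'qpos': array([ 1.27562037e+00,  3.53635344e-01,  1.63412447e+00, -2.21998723e-05,
        1.15523014e+00, -2.41131526e-03]), 'qvel': array([ 7.52539676e-04,  1.22880757e-03, -3.92379325e-05, -3.79893456e-04,
        2.14906286e-03, -9.21163764e-04]), 'joint_efforts': array([-9.79115539e-04, -6.05280590e+01, -3.42049456e+01, -1.69276143e-05,
        9.43140651e-03, -5.24092616e-05]), 'eef_pos': array([180.24901735, 597.9427892 , 230.57382869]), 'tcp_rot': array([-3.14019532e+00,  1.69284856e-05,  2.84883700e+00]), 'contact_force': array([-0.90404827,  0.07093431, -0.3028188 ]), 'wrist_torque': array([ 0.01691453, -0.04101608,  0.0090046 ]), 'opening': 0.9989477973024042} 18.700000000000003
scene holder [(0.79, [542, 121, 4])]
scene keeper_hinge [(0.7, [600, 118, 66])]
scene keeper_lip [(0.91, [582, 117, 181]), (0.25, [544, 119, -1])]
scene jar [(0.6, [512, -30, -4]), (0.59, [428, 300, 2]), (0.55, [545, 123, 8])]
scene cap [(0.7, [595, 116, 70]), (0.65, [543, 121, 75]), (0.63, [651, 3, -3])]
scene cap_top [(0.92, [647, 4, 36]), (0.59, [542, 119, 112])]
scene tumble
[... 682 characters left out ...]
])]
top jar [(0.98, [513, -29, 3]), (0.63, [544, 123, 7]), (0.34, [606, 325, -2])]
top cap [(0.76, [542, 126, 78]), (0.74, [648, 8, -3])]
top cap_top [(0.75, [548, 121, 113]), (0.68, [646, 7, 38])]
top tumbler [(0.6, [430, 305, -5])]
top mill [(0.93, [624, -331, 2])]
top creamer [(0.96, [604, 325, -1])]
[[388.5616092    0.         252.47500374]
 [  0.         388.5616092  194.98105051]
 [  0.           0.           1.        ]] [[ 1.62348386e-01 -9.86725532e-01  3.96561117e-03 -8.28421465e+01]
 [-9.64312542e-01 -1.59510024e-01 -2.11324096e-01  5.42885251e+02]
 [ 2.09151436e-01  3.04840372e-02 -9.77408001e-01  8.77356100e+02]
 [ 0.00000000e+00  0.00000000e+00  0.00000000e+00  1.00000000e+00]]
```

View pics/scene0.png

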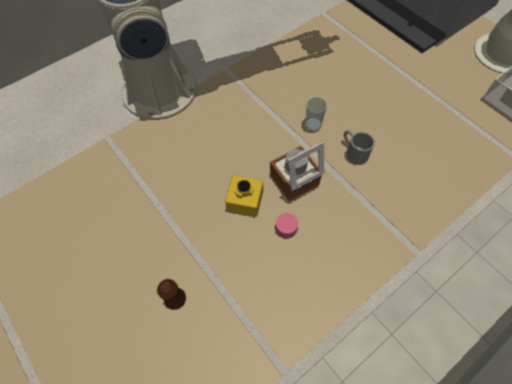

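View pics/top0.png

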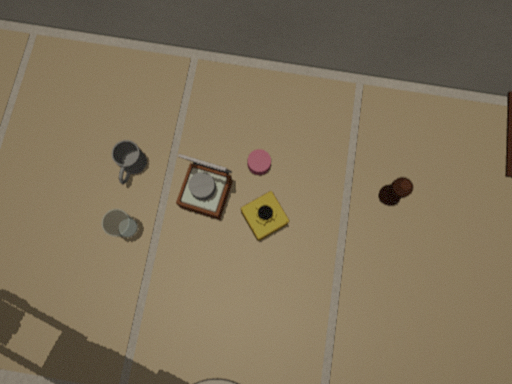

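```bash
cat > h.py <<'E'
import numpy as np, cv2
from rig import r
def proj(p,X):
    X=np.atleast_2d(X).astype(float); c=X@p["world_to_cam"][:3,:3].T+p["world_to_cam"][:3,3]
    u=c@p["K"].T; return u[:,:2]/u[:,2:]
def hol(x,y,yaw,P):
    P=np.atleast_2d(P).astype(float); c,s=np.cos(yaw),np.sin(yaw)
    return P@np.array([[c,s,0],[-s,c,0],[0,0,1]])+[x,y,0]
def keep(th,P): # P: (dist from hinge, y, height n)
    P=np.atleast_2d(P).astype(float); c,s=np.cos(th),np.sin(th)
    return np.c_[56-P[:,0]*c+P[:,2]*s, P[:,1], 70.5+P[:,0]*s+P[:,2]*c]
def box(a,b,z): return np.array([[a,a,z],[a,b,z],[b,b,z],[b,a,z]],float)
def rect(d0,d1,w,n): return np.array([[d0,-w,n],[d0,w,n],[d1,w,n],[d1,-w,n]],float)
E
python3 - <<'E'
from h import *
from scipy.optimize import minimize
from itertools import product
ps={n:r.grab_frame(n) for n in ["top","scene"]}
reg={}
for n,p in ps.items():
    for t in ["holder","keeper","cap"]:
        for d in r.outline_of(p,t):
            m=d["region"]; ys,xs=np.nonzero(m); print(n,t,round(d["conf"],2),m.sum(),xs.mean().round(),ys.mean().round())
            reg.setdefault((n,t),m)
def cost(v):
    x,y,yaw,th=v; e=0
    for n,p in ps.items():
        # keeper mask
        o=proj(p,hol(x,y,yaw,keep(th,rect(4,122,52.5,6)))); 
        def sil(pts):
            m=np.zeros((384*4,512*4),np.uint8); cv2.fillPoly(m,[np.round((pts+.5)*4).astype(int)],1)
            return cv2.resize(m.astype(np.float32),(512,384),interpolation=cv2.INTER_AREA)
        a=sil(cv2.convexHull(np.vstack([proj(p,hol(x,y,yaw,keep(th,rect(4,122,52.5,q)))) for q in(0,6)]).astype(np.float32))[:,0])
        i1=sil(proj(p,hol(x,y,yaw,keep(th,rect(20,104,36.5,0)))));i2=sil(proj(p,hol(x,y,yaw,keep(th,rect(20,104,36.5,6)))))
        k=np.clip(a-np.minimum(i1,i2),0,1)
        e+=np.abs(k-reg[n,"keeper"]).sum()
    return e
best=None
R0=[545,122,-.13,1.3]
res=minimize(cost,R0,method="Nelder-Mead",options=dict(initial_simplex=[R0]+[[R0[j]+(j==i)*d for j in range(4)] for i,d in enumerate([8,8,.1,-.1])]))
print(res.x,res.fun)
v=res.x
for n,p in ps.items():
    x,y,yaw,th=v
    S=5
    c=proj(p,[x,y,70])[0]; x0,y0=int(c[0])-50,int(c[1])-50
    im=cv2.resize(p["img"][y0:y0+100,x0:x0+100],None,fx=S,fy=S,interpolation=cv2.INTER_CUBIC)
    raw=im.copy()
    L=lambda P,col: cv2.polylines(im,[np.round((proj(p,hol(x,y,yaw,P))+.5-[x0,y0])*S).astype(int)],True,col,1)
    L(box(-52.5,52.5,70.5),(0,255,0));L(box(-52.5,52.5,0),(0,120,0));L(keep(th,rect(4,122,52.5,6)),(0,0,255));L(keep(th,rect(20,104,36.5,6)),(255,0,255))
    t=np.linspace(0,6.28,40);L(np.c_[30*np.cos(t),30*np.sin(t),0*t+115],(255,255,0))
    cv2.imwrite(f"pics/crop_{n}.png",np.hstack([raw,im])[:, :1000] if 0 else cv2.resize(np.hstack([raw,im]),(800,400)))
E
```

```text
top holder 0.68 905 208.0 186.0
top keeper 0.55 249 207.0 164.0
top cap 0.82 620 202.0 185.0
top cap 0.64 549 259.0 162.0
scene holder 0.72 1393 298.0 173.0
scene keeper 0.84 702 306.0 166.0
scene cap 0.78 452 286.0 225.0
scene cap 0.7 300 296.0 161.0
scene cap 0.22 790 358.0 146.0
[ 5.46214050e+02  1.23646701e+02 -1.42485340e-01  1.30689940e+00] 236.0
```

View pics/crop_top.png

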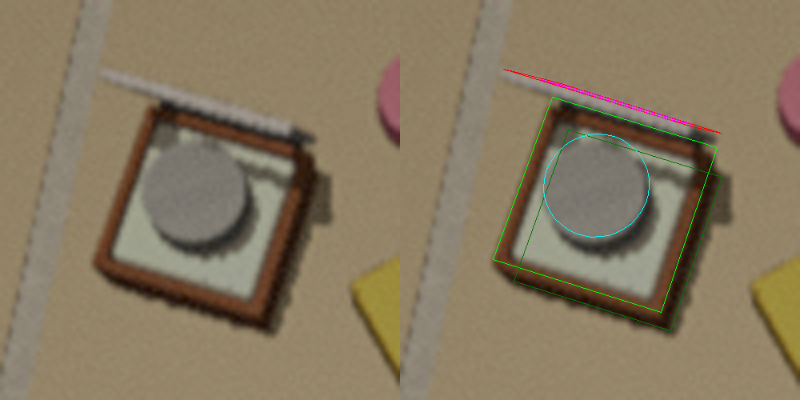

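View pics/crop_scene.png

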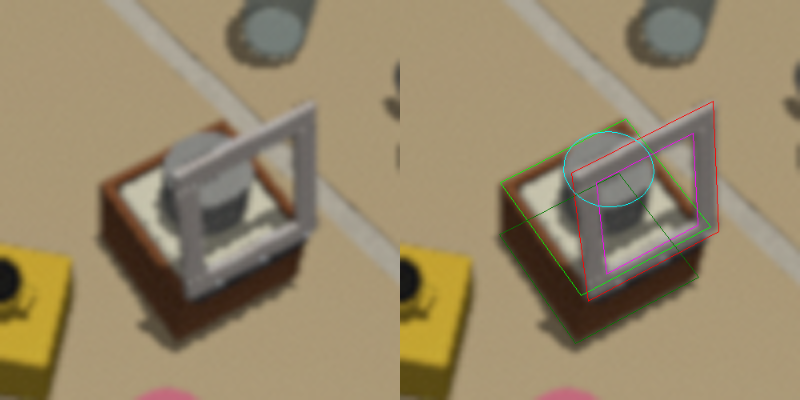

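```bash
cat >> h.py <<'E'
H=(546.2,123.6,-0.142)
def shift(cmd,yaw,tgt,tyaw=None):
    """cm in tool axes from commanded pos/yaw to world target; turn deg"""
    c,s=np.cos(yaw),np.sin(yaw); R=np.array([[c,s,0],[s,-c,0],[0,0,-1]]) # columns tool x,y,z
    d=R.T@(np.array(tgt)-cmd)/10
    t=0 if tyaw is None else -np.degrees(tyaw-yaw)
    return np.r_[d,t].round(2)
E
python3 - <<'E'
from h import *
t=hol(*H,[73,0,231])[0]; print(t, shift([180.4,598.4,231.3],2.849,t,np.pi-.142))
E
```

```text
[618.46524987 113.26880157 231.        ] [-5.594e+01 -3.382e+01  3.000e-02 -8.630e+00]
```

move_arm(targets=[-1,-56,-33.8,0,-8.6,-1,-56,-33.8,0,-8.6,-1,-56,-33.8,0,-8.6,-1,-56,-33.8,0,-8.6,-1,-56,-33.8,0,-8.6,-1,-56,-33.8,0,-8.6,-1,-56,-33.8,0,-8.6,-1,-56,-33.8,0,-8.6,-1,-56,-33.8,0,-8.6,-1,-56,-33.8,0,-8.6], squeeze=40)

```text
clock: 2.4
eef_pos: [516.7, 226.0, 231.6]
tcp_rot: [3.141, 0.001, 2.999]
contact_force: [0.1, 0.4, 0.3]
opening: -0.0
```

```bash
python3 - <<'E'
from h import *
t=hol(*H,[73,0,231])[0]; s=r.sense(); print(s["eef_pos"],shift(s["eef_pos"],s["tcp_rot"][2],t,np.pi-.142))
E
```

```text
[516.66220439 225.98619687 231.57369321] [-11.68  -9.71   0.06  -0.04]
```

move_arm(targets=[-1,-11.7,-9.7,0,0,-1,-11.7,-9.7,0,0,-1,-11.7,-9.7,0,0,-1,-11.7,-9.7,0,0,-1,-11.7,-9.7,0,0,-1,-11.7,-9.7,0,0])

```text
clock: 3.0
eef_pos: [616.8, 115.6, 231.1]
tcp_rot: [3.142, -0.001, 2.999]
contact_force: [0.2, -0.5, -0.4]
opening: 0.001
```

```bash
python3 - <<'E'
from h import *
p=r.grab_frame("wrist"); cv2.imwrite("pics/w1.png",p["img"])
s=r.sense(); print(s["eef_pos"],s["tcp_rot"],s["contact_force"],s["qpos"].round(2))
for t in ["keeper_lip","keeper_hinge","cap_top","holder"]: print(t,[(round(d["conf"],2),d["position"]) for d in r.mark_of(p,t)])
x,y,yaw=H;th=1.307
im=p["img"].copy()
def L(P,col): cv2.polylines(im,[np.round(proj(p,hol(x,y,yaw,P))).astype(int)],True,col,1)
L(box(-52.5,52.5,70.5),(0,255,0));L(keep(th,rect(4,122,52.5,6)),(0,0,255));L(keep(th,rect(20,104,36.5,6)),(255,0,255))
cv2.imwrite("pics/w1o.png",im)
E
```

```text
[616.65111485 115.95168336 231.22175322] [ 3.14149629e+00 -6.20166888e-04  2.99975886e+00] [-0.78111384  0.11916585  0.40231436] [ 0.18  0.36  1.63  0.    1.16 -1.25]
keeper_lip [(0.74, [583.6, 118.8, 179.8]), (0.24, [600.4, 118.9, 67.3])]
keeper_hinge [(0.87, [603.9, 114.6, 68.9])]
cap_top [(0.96, [541.6, 122.8, 114.6]), (0.59, [648.7, 5.3, 34.2])]
holder [(0.46, [540.8, 126.8, 78.6])]
```

View pics/w1o.png

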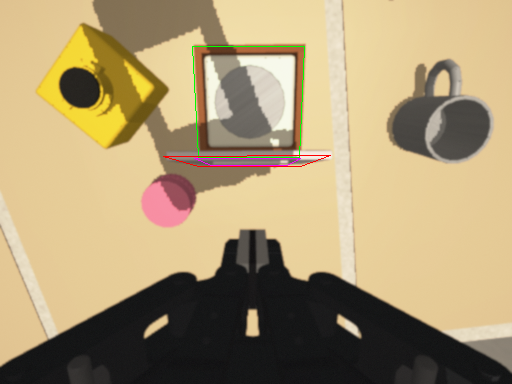

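move_arm(targets=[-1,0,0,3,0,-1,0,0,5,0,-1,1,0,5,0,-1,2,0,5,0,-1,2.4,0,5,0,-1,2.4,0,5,0])

```text
clock: 3.85
eef_pos: [593.5, 118.9, 182.7]
tcp_rot: [3.141, 0.002, 2.999]
contact_force: [0.2, 0.3, -0.1]
opening: 0.002
```

```bash
python3 - <<'E'
from h import *
p=r.grab_frame("wrist"); cv2.imwrite("pics/w2.png",p["img"])
q=r.grab_frame("scene"); 
c=proj(q,[570,115,150])[0].astype(int); cv2.imwrite("pics/s2.png",cv2.resize(q["img"][c[1]-50:c[1]+50,c[0]-60:c[0]+60],None,fx=5,fy=5,interpolation=cv2.INTER_CUBIC))
s=r.sense(); print(s["eef_pos"],s["tcp_rot"],s["contact_force"])
e=s["eef_pos"]-[H[0],H[1],0]; print(e@[np.cos(H[2]),np.sin(H[2]),0],e@[-np.sin(H[2]),np.cos(H[2]),0])
for t in ["keeper_lip","keeper_hinge"]: print(t,[(round(d["conf"],2),d["position"]) for d in r.mark_of(p,t)],[(round(d["conf"],2),d["position"]) for d in r.mark_of(q,t)])
E
```

```text
[594.25652625 118.69622869 182.50424331] [3.14096579e+00 1.98875157e-03 2.99913712e+00] [0.39669148 0.41663177 0.53400525]
48.266831672655066 1.9467020516924038
keeper_lip [(0.68, [579.8, 119.1, 180.4])] [(0.72, [580.1, 118.1, 181.2])]
keeper_hinge [(0.86, [605.1, 114.0, 67.6]), (0.68, [599.9, 330.4, -2.8])] [(0.83, [600.9, 118.0, 69.5])]
```

View pics/w2.png

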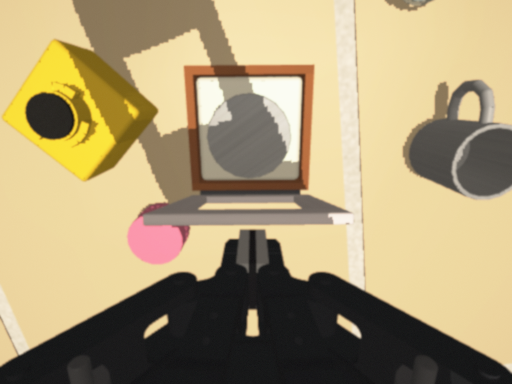

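View pics/s2.png

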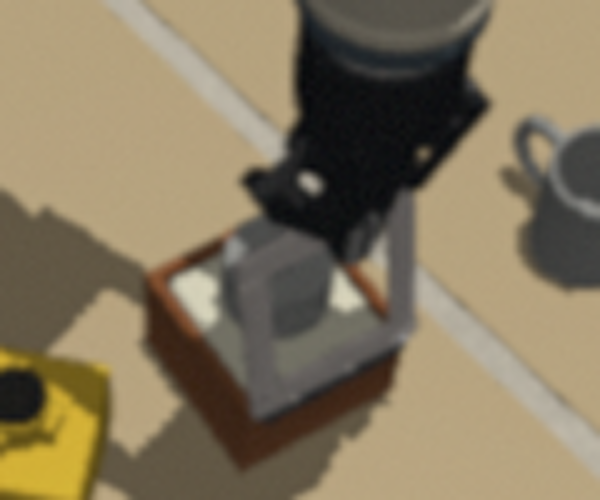

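```bash
python3 - <<'E'
from h import *
for th in np.arange(1.34,-0.05,-.08):
    d=113+ (1.34-th)*3
    x=56-d*np.cos(th)+6*np.sin(th)+11; z=70.5+d*np.sin(th)+6*np.cos(th)
    print(round(th,2),round(-(x-48.3)/10,2),round(-(z-182.5)/10,2))
E
```

```text
1.34 0.13 0.06
1.26 1.02 0.24
1.18 1.9 0.48
1.1 2.75 0.79
1.02 3.58 1.18
0.94 4.38 1.62
0.86 5.14 2.14
0.78 5.86 2.71
0.7 6.53 3.34
0.62 7.15 4.02
0.54 7.72 4.75
0.46 8.23 5.53
0.38 8.67 6.34
0.3 9.05 7.2
0.22 9.35 8.08
0.14 9.59 8.98
0.06 9.76 9.9
-0.02 9.85 10.83
```

move_arm(targets=[-1,0.6,0,0.1,0,-1,1.0,0,0.2,0,-1,1.9,0,0.5,0,-1,2.7,0,0.8,0,-1,3.6,0,1.2,0,-1,4.4,0,1.6,0,-1,5.1,0,2.1,0,-1,5.9,0,2.7,0,-1,6.5,0,3.3,0,-1,6.5,0,3.3,0])

```text
clock: 5.15
eef_pos: [527.6, 127.7, 147.1]
tcp_rot: [-3.141, -0.002, 2.999]
contact_force: [-0.1, 0.4, 0.3]
opening: 0.002
```

```bash
python3 - <<'E'
from h import *
q=r.grab_frame("scene"); 
c=proj(q,[550,115,150])[0].astype(int); cv2.imwrite("pics/s3.png",cv2.resize(q["img"][c[1]-50:c[1]+50,c[0]-60:c[0]+60],None,fx=5,fy=5,interpolation=cv2.INTER_CUBIC))
s=r.sense(); print(s["eef_pos"],s["contact_force"])
e=s["eef_pos"]-[H[0],H[1],0]; print(e@[np.cos(H[2]),np.sin(H[2]),0],e@[-np.sin(H[2]),np.cos(H[2]),0])
for t in ["keeper_lip","keeper_hinge"]: print(t,[(round(d["conf"],2),d["position"]) for d in r.mark_of(q,t)])
E
```

```text
[528.38613922 127.76776646 147.61734618] [-0.00495282  0.63366585  0.49842375]
-18.2243989436133 1.604741833782545
keeper_lip [(0.58, [517.7, 126.6, 150.0])]
keeper_hinge [(0.78, [597.3, 114.4, 67.3]), (0.72, [542.1, 120.7, 3.6])]
```

View pics/s3.png

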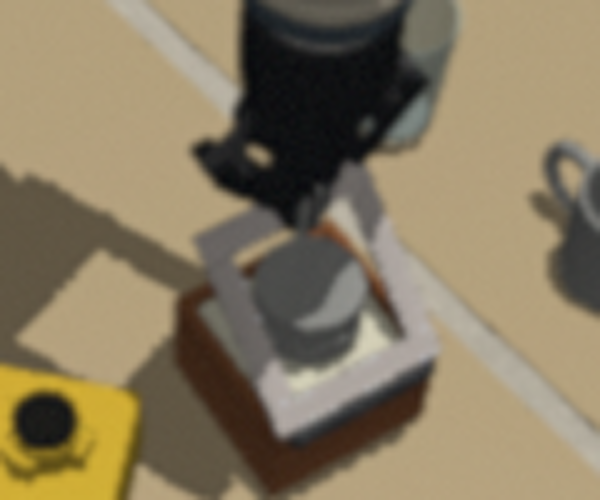

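move_arm(targets=[-1,0.6,0,0.7,0,-1,1.2,0,1.4,0,-1,1.7,0,2.2,0,-1,2.2,0,3.0,0,-1,2.6,0,3.9,0,-1,2.9,0,4.8,0,-1,3.1,0,5.7,0,-1,3.2,0,6.5,0,-1,3.3,0,6.9,0,-1,3.3,0,7.1,0])

```text
clock: 6.3
eef_pos: [496.2, 132.3, 76.6]
tcp_rot: [-3.141, -0.001, 2.999]
contact_force: [-1.6, 0.3, 1.2]
opening: -0.0
```

```bash
python3 - <<'E'
from h import *
q=r.grab_frame("scene"); 
c=proj(q,[550,115,100])[0].astype(int); cv2.imwrite("pics/s4.png",cv2.resize(q["img"][c[1]-50:c[1]+50,c[0]-60:c[0]+60],None,fx=5,fy=5,interpolation=cv2.INTER_CUBIC))
s=r.sense(); print(s["eef_pos"],s["contact_force"])
e=s["eef_pos"]-[H[0],H[1],0]; print(e@[np.cos(H[2]),np.sin(H[2]),0],e@[-np.sin(H[2]),np.cos(H[2]),0])
for t in ["keeper_lip","keeper_hinge"]: print(t,[(round(d["conf"],2),d["position"]) for d in r.mark_of(q,t)])
E
```

```text
[496.26563127 132.32261053  76.68433659] [ 0.43768535  0.74976079 -0.06848256]
-50.66622813603691 1.5679418780084629
keeper_lip [(0.71, [489.7, 133.9, 76.0])]
keeper_hinge [(0.72, [597.2, 116.3, 71.6])]
```

View pics/s4.png

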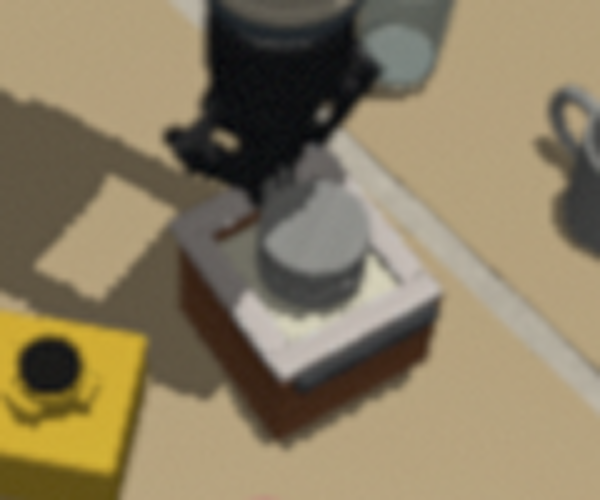

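move_arm(targets=[-1,0,0,0.1,0,-1,0,0,0.2,0,-1,0,0,0.2,0])

```text
clock: 6.75
eef_pos: [497.0, 132.5, 76.4]
tcp_rot: [3.141, 0.001, 2.999]
contact_force: [-2.2, -0.2, 12.0]
opening: 0.002
```

move_arm(targets=[-1,0,0,-4,0,-1,0,0,-8,0,1,0,0,-11,0,1,-4,0,-11,0,1,-8,0,-11,0,1,-11,0,-11,0,1,-11,0,-11,0,1,-11,0,-11,0], squeeze=100)

```text
clock: 7.55
eef_pos: [605.3, 116.6, 184.8]
tcp_rot: [-3.141, -0.001, 2.998]
contact_force: [-0.1, 0.2, -0.9]
opening: 0.994
```

```bash
cat > cap.py <<'E'
from h import *
def capfit(n,tag,z=115):
    p=r.grab_frame(n); im=p["img"]
    c0=proj(p,[544,122,z])[0]
    best=[d for d in r.outline_of(p,"cap") if np.hypot(*(np.argwhere(d["region"]).mean(0)[::-1]-c0))<60]
    cv2.imwrite(f"pics/{tag}.png",im)
    return p,best
E
python3 - <<'E'
from cap import *
s=r.sense(); print(s["eef_pos"],s["tcp_rot"],s["contact_force"],s["opening"])
p,b=capfit("wrist","w5")
for t in ["keeper_lip","keeper_hinge","cap_top","cap","jar"]: print(t,[(round(d["conf"],2),d["position"]) for d in r.mark_of(p,t)])
im=p["img"].copy()
x,y,yaw=H
def L(P,col): cv2.polylines(im,[np.round(proj(p,hol(x,y,yaw,P))).astype(int)],True,col,1)
L(box(-52.5,52.5,70.5),(0,255,0));L(keep(0,rect(4,122,52.5,6)),(0,0,255));L(keep(0,rect(20,104,36.5,6)),(255,0,255))
t=np.linspace(0,6.28,60);L(np.c_[30*np.cos(t),30*np.sin(t),0*t+115],(255,255,0))
cv2.imwrite("pics/w5o.png",im)
E
```

```text
[605.257641   116.57524574 184.83498303] [-3.14132648e+00 -1.05044465e-03  2.99833807e+00] [-0.05672617  0.21689103 -0.91941582] 0.9937549922952649
keeper_lip [(0.94, [491.1, 128.1, 74.9])]
keeper_hinge [(0.6, [603.7, 114.4, 66.3])]
cap_top [(0.95, [541.4, 123.9, 115.0]), (0.92, [646.8, 2.8, 35.3])]
cap [(0.84, [644.3, 8.2, 1.2]), (0.64, [541.9, 127.1, 79.2])]
jar [(0.98, [511.1, -30.2, -1.0])]
```

View pics/w5o.png

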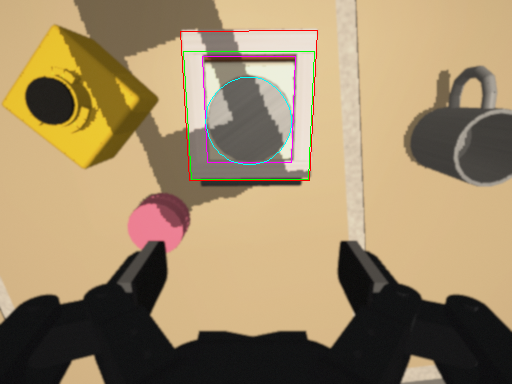

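```bash
python3 - <<'E'
import cv2,numpy as np
a=cv2.imread("pics/w5.png")[20:200,170:330];b=cv2.imread("pics/w5o.png")[20:200,170:330]
a=np.clip(a.astype(float)*1.4,0,255).astype(np.uint8)
cv2.imwrite("pics/w5c.png",cv2.resize(np.hstack([a,b]),None,fx=2.5,fy=2.5,interpolation=cv2.INTER_CUBIC))
E
```

```text
(no output)
```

View pics/w5c.png

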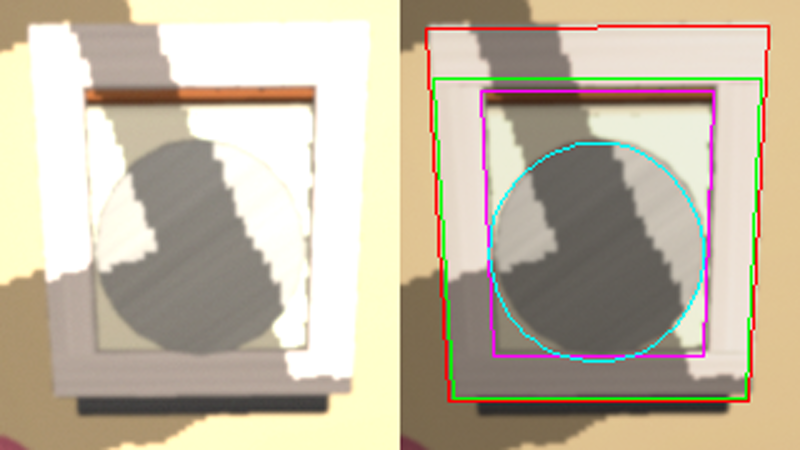

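```bash
python3 - <<'E'
from h import *
s=r.sense(); print(shift(s["eef_pos"],s["tcp_rot"][2],[544,124.5,150],2.4))
E
```

```text
[ 6.15 -0.12  3.55 34.33]
```

move_arm(targets=[1,3,0,1,8,1,6.1,-0.1,3,16,1,6.1,-0.1,3.5,24,1,6.1,-0.1,3.5,32,1,6.1,-0.1,3.5,34,1,6.1,-0.1,3.5,34])

```text
clock: 8.5
eef_pos: [544.8, 124.6, 150.5]
tcp_rot: [3.141, 0.0, 2.405]
contact_force: [-0.0, -0.2, 0.3]
opening: 1.004
```

```bash
python3 - <<'E'
from cap import *
s=r.sense(); print(s["eef_pos"],s["tcp_rot"],s["contact_force"],s["opening"])
p,b=capfit("wrist","w6")
for t in ["cap_top","cap"]: print(t,[(round(d["conf"],2),d["position"]) for d in r.mark_of(p,t)])
im=p["img"].copy()
t=np.linspace(0,6.28,60);P=np.c_[544+30*np.cos(t),124.5+30*np.sin(t),0*t+115]
cv2.polylines(im,[np.round(proj(p,P)).astype(int)],True,(255,255,0),1)
cv2.imwrite("pics/w6o.png",im)
E
```

```text
[544.81257397 124.59888525 150.46362791] [3.14145630e+00 8.57604181e-05 2.40545732e+00] [-0.02688855 -0.17826921  0.25248754] 1.0036759666168216
cap_top [(0.79, [542.8, 124.7, 114.9]), (0.61, [648.2, 7.3, 34.7])]
cap [(0.63, [645.0, 8.3, -0.8]), (0.6, [539.8, 123.5, 82.3])]
```

View pics/w6o.png

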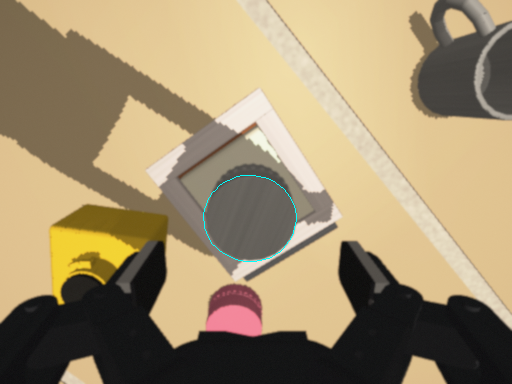

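move_arm(targets=[1,0.1,0,2,0,1,0.1,0,4,0,1,0.1,0,5.5,0,1,0.1,0,6.5,0,1,0.1,0,7.2,0,1,0.1,0,7.2,0])

```text
clock: 9.3
eef_pos: [544.0, 125.1, 77.6]
tcp_rot: [-3.141, -0.001, 2.406]
contact_force: [-0.8, 0.6, 0.2]
opening: 0.998
```

```bash
python3 - <<'E'
from cap import *
s=r.sense(); print(s["eef_pos"],s["tcp_rot"],s["contact_force"],s["opening"])
for n in ["wrist","scene"]:
    p=r.grab_frame(n); im=p["img"]
    if n=="scene":
        c=proj(p,[544,124,100])[0].astype(int); im=cv2.resize(im[c[1]-50:c[1]+50,c[0]-60:c[0]+60],None,fx=5,fy=5,interpolation=cv2.INTER_CUBIC)
    cv2.imwrite(f"pics/{n}7.png",im)
E
```

```text
[543.97841328 125.05480752  77.63540231] [-3.14067317e+00 -6.43869232e-04  2.40570133e+00] [-0.82072402  0.63084879  0.18825822] 0.9982723593507136
```

View pics/wrist7.png

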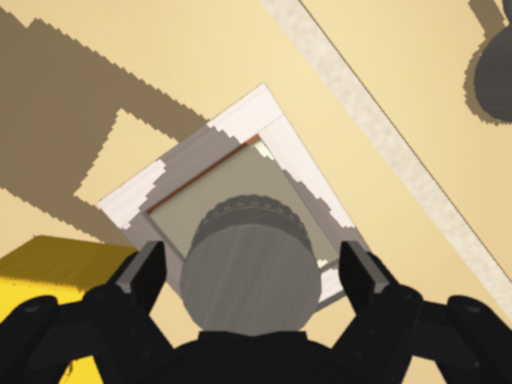

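View pics/scene7.png

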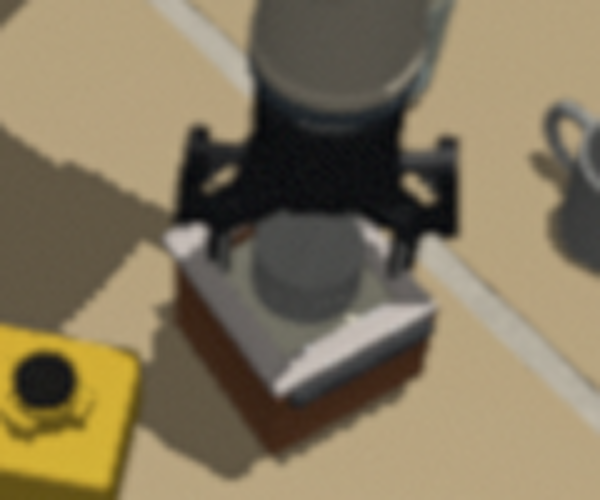

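move_arm(targets=[-1,0,0,0,0,-1,0,0,0,0,-1,0,0,0,0,-1,0,0,0,0,-1,0,0,0,0,-1,0,0,0,0], squeeze=100)

```text
clock: 10.0
eef_pos: [544.5, 125.0, 79.6]
tcp_rot: [3.141, 0.001, 2.406]
contact_force: [-2.7, -2.0, 10.3]
opening: 0.682
```

```bash
python3 - <<'E'
from cap import *
s=r.sense(); print(s["eef_pos"],s["tcp_rot"],s["contact_force"],s["wrist_torque"],s["opening"])
p=r.grab_frame("wrist"); cv2.imwrite("pics/w8.png",p["img"])
E
```

```text
[544.48553365 124.95608667  79.56009748] [3.14132190e+00 5.53865982e-04 2.40563819e+00] [-2.7380614  -2.03777683 10.30093969] [-0.41523172  0.60801796  0.05081737] 0.6819124807874741
```

View pics/w8.png

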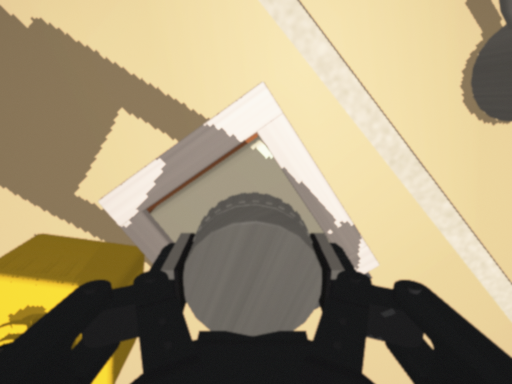

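move_arm(targets=[-1,0,0,-0.1,-5,-1,0,0,-0.1,-12,-1,0,0,-0.1,-19,-1,0,0,-0.1,-26,-1,0,0,-0.1,-30,-1,0,0,-0.1,-30])

```text
clock: 10.65
eef_pos: [544.4, 125.1, 79.8]
tcp_rot: [3.142, 0.0, 2.93]
contact_force: [-1.7, -0.5, 4.1]
opening: 0.679
```

```bash
python3 - <<'E'
from cap import *
s=r.sense(); print(s["eef_pos"],s["tcp_rot"],s["contact_force"],s["wrist_torque"],s["opening"])
p=r.grab_frame("wrist"); cv2.imwrite("pics/w9.png",p["img"])
E
```

```text
[544.40961966 125.09270367  79.83052749] [3.14153291e+00 3.41165352e-04 2.93012500e+00] [-1.67047472 -0.4985583   4.14651208] [-0.11154628  0.21696904  0.13044146] 0.6793981045703738
```

View pics/w9.png

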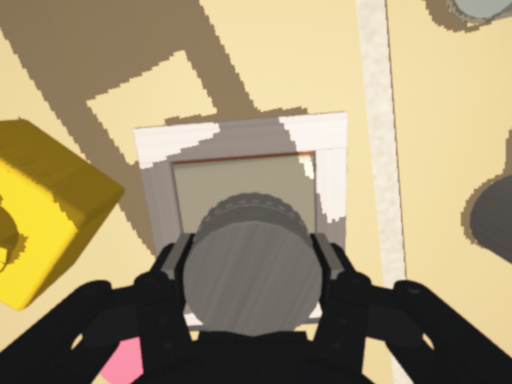

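move_arm(targets=[-1,0,0,0,-7,-1,0,0,0,-14,-1,0,0,0,-21,-1,0,0,0,-28,-1,0,0,0,-35,-1,0,0,0,-40,-1,0,0,0,-40,-1,0,0,0,-40])

```text
clock: 11.5
eef_pos: [544.5, 124.6, 80.1]
tcp_rot: [-3.141, 0.0, -2.658]
contact_force: [-3.1, -5.1, 10.5]
opening: 0.677
```

```bash
python3 - <<'E'
from cap import *
s=r.sense(); print(s["eef_pos"],s["tcp_rot"],s["contact_force"],s["wrist_torque"],s["opening"],s["qpos"])
p=r.grab_frame("wrist"); cv2.imwrite("pics/w10.png",p["img"])
E
```

```text
[544.4744859  124.5952546   80.10128904] [-3.14074560e+00  1.00556197e-05 -2.65798815e+00] [-3.07340745 -5.05112336 10.45894253] [-0.73281543  0.44071709  0.01784386] 0.6772460065234766 [ 2.22777410e-01  4.41530803e-01  1.89520044e+00 -1.13216406e-03
  8.04633576e-01 -1.83083850e+00]
```

View pics/w10.png

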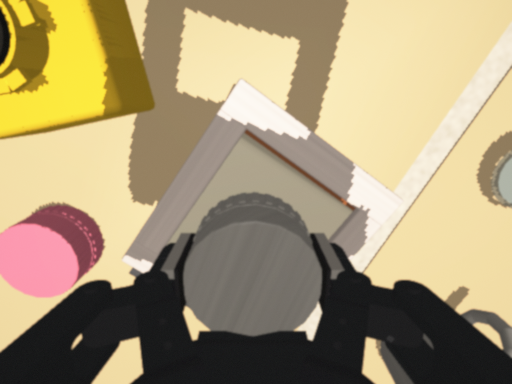

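move_arm(targets=[-1,0,0,-0.3,0,-1,0,0,-0.7,0,-1,0,0,-1.2,0,-1,0,0,-1.6,0,-1,0,0,-1.6,0])

```text
clock: 12.05
eef_pos: [544.8, 125.5, 95.9]
tcp_rot: [-3.141, 0.001, -2.656]
contact_force: [-0.3, 0.0, -1.1]
opening: 0.679
```

```bash
python3 - <<'E'
from cap import *
s=r.sense(); print(s["eef_pos"],s["tcp_rot"],s["contact_force"],s["wrist_torque"],s["opening"])
for n in ["wrist","scene"]:
    p=r.grab_frame(n); im=p["img"]
    if n=="scene":
        c=proj(p,[544,124,100])[0].astype(int); im=cv2.resize(im[c[1]-50:c[1]+50,c[0]-60:c[0]+60],None,fx=5,fy=5,interpolation=cv2.INTER_CUBIC)
    cv2.imwrite(f"pics/{n}11.png",im)
    for t in ["keeper_lip","cap_top"]: print(n,t,[(round(d["conf"],2),d["position"]) for d in r.mark_of(p,t)])
E
```

```text
[544.82828769 125.45937847  95.92865604] [-3.14149375e+00  1.31090688e-03 -2.65640196e+00] [-0.27087695  0.01717529 -1.10447161] [ 0.03565972  0.00255633 -0.00027577] 0.6787877695852107
wrist keeper_lip [(0.56, [489.1, 130.7, 75.4])]
wrist cap_top [(0.86, [646.5, 4.1, 39.3]), (0.67, [543.5, 126.4, 130.9])]
scene keeper_lip [(0.94, [484.1, 131.4, 73.4])]
scene cap_top [(0.71, [541.6, 124.5, 127.0]), (0.67, [645.4, 2.9, 40.9])]
```

View pics/scene11.png

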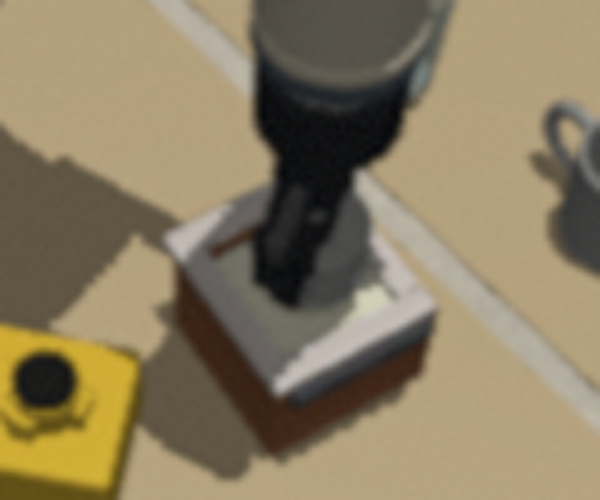

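View pics/wrist11.png

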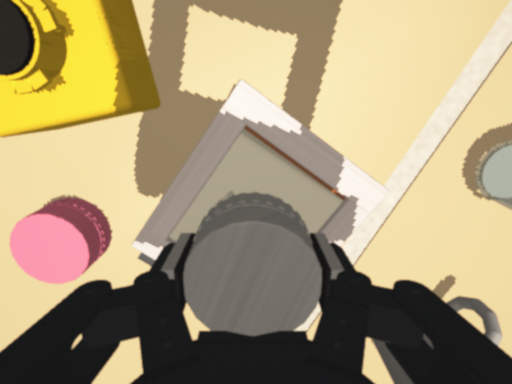

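move_arm(targets=[-1,0,0,-0.8,0,-1,0,0,-1.6,0,-1,0,0,-2.2,0,-1,0,0,-2.4,0,-1,0,0,-2.4,0,-1,0,0,-2.4,0,-1,0,0,-2.4,0])

```text
clock: 13.05
eef_pos: [544.1, 125.1, 119.0]
tcp_rot: [3.141, -0.0, -2.656]
contact_force: [0.3, -0.1, -0.2]
opening: 0.679
```

```bash
python3 - <<'E'
from cap import *
s=r.sense(); print(s["eef_pos"],s["tcp_rot"],s["contact_force"],s["qvel"].round(4),s["opening"])
for n in ["wrist","scene","top"]:
    p=r.grab_frame(n); im=p["img"]
    if n!="wrist":
        c=proj(p,[544,124,100])[0].astype(int); im=cv2.resize(im[c[1]-50:c[1]+50,c[0]-60:c[0]+60],None,fx=5,fy=5,interpolation=cv2.INTER_CUBIC)
    cv2.imwrite(f"pics/{n}12.png",im)
    for t in ["keeper_lip","keeper_hinge","cap_top","cap","jar","tumbler","mill","creamer"]: print(n,t,[(round(d["conf"],2),d["position"]) for d in r.mark_of(p,t)])
E
```

```text
[544.12991958 125.0849632  119.03417983] [ 3.14148704e+00 -4.42031255e-04 -2.65597530e+00] [ 0.28842603 -0.1144034  -0.15007842] [-0.0013  0.0026  0.0002 -0.0014  0.0011  0.0002] 0.6793326917062383
wrist keeper_lip [(0.69, [491.8, 131.8, 72.1]), (0.43, [431.4, 299.9, 1.5])]
wrist keeper_hinge []
wrist cap_top [(0.63, [546.1, 126.8, 153.6])]
wrist cap [(0.97, [539.8, 128.3, 122.0])]
wrist jar [(0.95, [510.1, -31.1, -1.9])]
wrist tumbler [(0.75, [430.2, 299.0, 1.4])]
wrist mill []
wrist creamer []
scene keeper_lip [(0.94, [491.3, 128.8, 73.8])]
scene keeper_hinge [(0.68, [597.2, 116.8, 70.5])]
scene cap_top [(0.87, [644.3, 5.2, 35.9]), (0.47, [542.6, 124.7, 151.7])]
scene cap [(0.73, [547.0, 126.8, 117.0]), (0.73, [486.8, 128.6, 76.7])]
scene jar [(0.98, [511.0, -28.8, -2.5]), (0.65, [548.8, 119.6, 6.3])]
scene tumbler [(0.7, [428.5, 299.6, 1.7])]
scene mill [(0.84, [618.1, -338.9, -0.1])]
scene creamer [(0.88, [600.4, 325.9, 1.9])]
top keeper_lip []
top keeper_hinge [(0.82, [602.5, 112.0, 70.5])]
top cap_top [(0.78, [651.5, 1.8, 34.8])]
top cap [(0.72, [652.6, 6.3, -2.9]), (0.56, [545.9, 126.4, 7.1])]
top jar [(0.8, [513.4, -28.2, 3.1]), (0.57, [548.4, 122.5, 7.1])]
top tumbler []
top mill [(0.92, [627.1, -332.2, 0.9])]
top creamer [(0.53, [604.5, 326.6, 1.0])]
```

View pics/scene12.png

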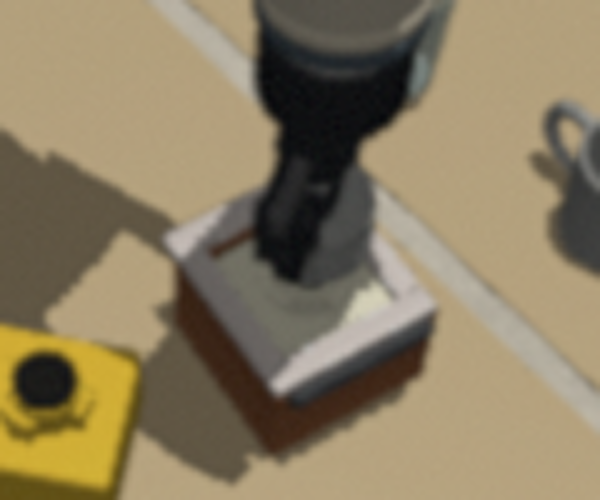

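View pics/wrist12.png

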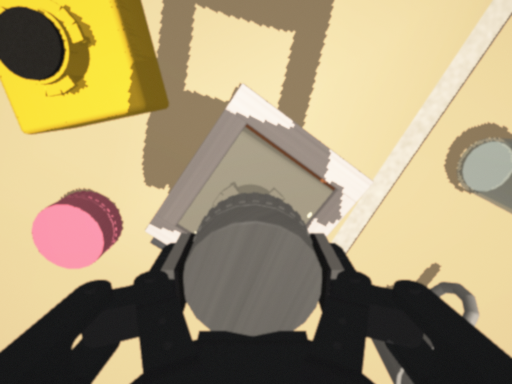

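```bash
python3 -c "
from rig import r
print(r.sign_off())"
```

```text
the job is handed in; nothing more can be done
None
```

The job is handed in at about 13 s of the 58 s allowed. The gripper is holding the cap, level, about 25 mm above the jar's mouth.

- **Keeper:** I lowered it with the shut fingertips along its arc and pressed it down with about 12 N. The last pictures show it still closed; the network places its lip at 72 to 74 mm, against a nominal 76.5 mm.
- **Cap:** I gripped it at 100 N and turned it 70° anticlockwise with no visible slip. I then lifted it straight up, about 39 mm in total. After the first 16 mm the vertical force was only about the cap's weight, so it was already clear of the jar.
- **Last checks:** The arm is at rest. In the scene and top views the jar reads about 6 to 7 mm above the table, so it is down in its well.
- **Other items:** The network finds the tumbler, mill and creamer where they were, within its own few millimetres of error. The yellow and pink look-alikes were not touched.
- **Disagreements:** The network's cap height varied from 117 to 122 mm (expected about 116 from the arm's own measure). In the top view, where the gripper hides the cap, it gave a wrong cap height of 7 mm and missed the tumbler; I did not rely on either.

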